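# Clear the sample box lid and hold it open

## Task

The ear defenders standing on the lid of the plywood sample box are in the way: hang them astride the steel rail, one cup on each side of the bar, without dropping them. Then raise the box's sprung lid to about 50 degrees from closed and keep holding it there, still, so that a colleague can look through the rolls: the program finishes while the robot is holding the lid, because it falls shut if let go. Leave everything else on the bench where it is.

Things in the scene. Friction and masses are not known exactly. Their poses are not given: they have to be found in the camera images.
- muffs_mid (a point): Centre of the rigid ear defenders, which stand upright on two grey cups on the box's lid: 145 mm tall, 146 mm over the cups along own x, 54 mm deep in y; z up. 76 mm free between the cups, so a bar along y fits under the arch. Grasp its top pad across y: 50 (x) x 22 (y) x 28 mm high, its top 72.5 mm and underside 44.5 mm above this point; cups' undersides 72.5 mm below. 0.15-0.3 kg.
- muffs: The same ear defenders; origin at the level of the cups' undersides, midway between the cups; axes as muffs_mid.
- rail: Steel hanging rail fixed to the bench: a straight horizontal bar 16 mm thick and 240 mm long along its own y, its centre line 165 mm above the bench, with a post at each end. Origin on the bench, below the middle of the bar; z up.
- samplebox: Plywood sample box fixed to the bench, 200 x 200 mm, 105 mm high without the 9 mm lid, holding three short rolls. Origin at the centre of its underside; own x points from the front (handle side) to the hinge side, y along the hinge.
- lid (a joint): Opening angle of the box's lid in rad: 0 closed, 0.873 = 50 degrees, stop at 1.4. The plywood lid (200 x 200 x 9 mm, 0.25 to 0.5 kg) is hinged on the upper edge farthest from its tongue; its weight and a light spring shut it from any angle. It takes 1 to 4 N at the tongue to hold.
- lid_tab (a point): Grip point of the wooden tongue that sticks out 45 mm level from the middle of the lid's front edge: 14 mm wide along y, 16 mm thick. The point is 25 mm in front of the edge, 225 mm from the hinge line, half-way through the thickness. Axes turn with the lid: x to the hinge, y along the hinge, z out of the lid's top. The tongue can turn between the fingers as the lid opens.
- lid_hinge (a point): Middle of the lid's hinge line, at the level of the lid's underside when closed (105 mm above the bench); y along the hinge. The lid opens as a positive turn about this y.
- tin: Bystander: upright tin, 68 mm across, 100 mm high, between the box and the rail; origin under its centre.
- tape: Bystander: roll of packing tape lying flat, 96 mm across, 45 mm high; origin under its centre.
- measure: Bystander: tape measure, 65 x 36 x 62 mm high; origin under its centre.
- brush: Bystander: flat brush lying on the bench.
- spatula: Bystander: filling knife lying on the bench.
- cards: Bystander: stack of sample cards, 130 x 90 x 18 mm; origin under its centre.
- shortroll: Bystander: short paper roll standing on end, 54 mm across, 160 mm high; origin under its centre.
Not all that is in view belongs to the job. Of the things that look like the muffs, the smaller one is meant.

How it is judged (in metres and radians):
On the way:
1. the ear defenders hang over the rail, let go, while the lid is still shut (contact force between muffs and rail above 0.5 N and x of muffs_mid in the frame of rail between -0.04 and 0.04 m and y of muffs_mid in the frame of rail between -0.11 and 0.11 m and height (world z) of muffs_mid between 0.1 and 0.15 m and angle between muffs_mid's own z axis and vertical below 0.5 rad and contact force between each of the arm, the fingers and muffs below 0.05 N and value of joint lid below 0.15 rad), for 0.3 s.
At the end, for the whole second after the job is handed in: The ear defenders hang on the bar, let go and at rest (under 0.08 m/s), within 28 degrees of upright, their middle within 40 mm of the bar's line and 110 mm of its middle; the lid stands still at 50 degrees, within 6, carried by the robot (over 0.5 N) (contact force between muffs and rail above 0.5 N and x of muffs_mid in the frame of rail between -0.04 and 0.04 m and y of muffs_mid in the frame of rail between -0.11 and 0.11 m and height (world z) of muffs_mid between 0.1 and 0.15 m and angle between muffs_mid's own z axis and vertical below 0.5 rad and contact force between each of the arm, the fingers and muffs below 0.05 N and value of joint lid between 0.768 and 0.978 rad and velocity of joint lid between -0.1 and 0.1 rad/s and contact force between any of the fingers, the arm and lid above 0.5 N and linear speed of muffs below 0.08 m/s); the arm keeps its last pose, push and grip.
It fails at once if the ear defenders are dropped onto the bench (height (world z) of muffs_mid below 0.09 m).
It fails at once if another thing on the bench is pushed away (over 30 mm) (distance of any of tin, tape, measure, brush, spatula, cards, shortroll from where it was at the start of the episode above 0.03 m).
It also fails if it takes over 64 s, if anything falls off the work surface, if the arm or the gripper's body presses on something with over 40 N, if the wrist force passes 120 N, or if a joint passes its speed limit or range.

## Robot

A 6-joint arm with a two-finger parallel gripper is mounted at the origin on the work surface. World frame = base frame: x ahead of the robot, y to its left, z up, the work surface at z = 0. Lengths are in m, angles in degrees, forces in N, time in s.
With the tool pointing down it reaches from about 0.4 to 0.825 m from the base axis. Payload 7 kg.
Tool frame: the origin (TCP) lies midway between the tips of the shut fingers; the grasp point (between the pads) lies 19 mm behind it; x points along the fingers, z is the direction in which the jaws open and shut, and the axes are right-handed (so a half turn about x gives the same grasp; the last joint's range is limited). The gripper opens to 88 mm and grips with 3 to 60 N. Pads are 19 mm wide; open, the fingers measure 130 mm over their backs; the gripper's body (78 mm by 193 mm) begins 47 mm behind the grasp point.
Start: joints at [-59.181, 20.546, 0.682, 0, -70.136, -16.507], TCP at [0.167, -0.654, 0.227] pointing down, gripper open.
Joint ranges: [-176.03, 176.03], [-82.01, 121.73], [-58.28, 71.71], [-173.87, 95.51], [-174.79, -0.11], [-173.66, 173.66]. Speed limits (degrees/s): [136.94, 136.94, 172.46, 180, 180, 180].

## Interface

Orientations are given as [roll, pitch, yaw] about the fixed x, y, z axes, in that order (R = Rz(yaw) Ry(pitch) Rx(roll)).
In Python, from plant import get_state, capture, close_job gives the robot as it stands.
- The arm moves only by the tool play_rows, never from a script. Its argument "series" is one flat list of numbers, 4 for each row, row after row: the shift along the tool's x, y, z in m, then the turn about the tool's x in rad. In form: [tx, ty, tz, spin, tx, ty, tz, spin, ...]. A call has exactly 5 rows; each row shifts and turns the commanded pose from where the row before left it, along the tool's axes as they then stand; what a row does not reach is not made up. A row lasts 1/12 s, in which the tool goes at most 41.7 mm and 7.16 degrees, less where a joint would pass 70% of its speed; a pose out of reach is approached as far as the arm can. A call is refused whole if a number of a shift passes 0.0417 or a number of a turn 0.125, either way. A call with a gripper value outside its range is refused whole. "jaw" is the opening in per cent of the stroke, from 0 (shut) to 100 (fully open), set as the call begins (left out, the last holds). The fingers move at their own pace and stop on an object; "squeeze" is the grip in N (left out, the last holds). Time passes only in rows, so rows that do not move let the fingers close, or fill a call up. It gives the time, the measured TCP pose, the force and the opening at its end, in the units of the state.
- get_state(): the state, without advancing time (a new reading comes with each control period).
- capture(name): name is "scene" or "top" or "wrist"; returns a dict with "img" (400x640x3 uint8, blue, green, red), "K" (3x3 intrinsics, pixels), "world_from_camera" (4x4, takes a point from camera to world coordinates). Camera axes: x right, y down, z forward; pixel columns grow to the right and rows downward; lengths in m; the calibration is good to about 2 mm. A picture is of the moment at which its call begins. There is no depth.
- close_job(): hands the job in, once; it reports no verdict.
The state is a dict: "time_s": time; "joints": joint angles; "qd": joint speeds; "joint_torque": joint torques, N m; "tcp_pos": TCP position; "eef_rot": TCP orientation; "contact_force": force on the tool from outside, world axes, zero at the start; "moment": the same for the moment, N m; "gripper_width": finger opening in m.
Only numpy, scipy, OpenCV 4.12 (cv2) and the standard library are available. Lean on these libraries where they do the work, as an engineer would, in place of code of your own. Each camera call takes 0.05 s, during which the arm holds its last target.

## Working session

There is one attempt and no reset: what is moved stays moved. The work goes in short steps, Python scripts to look and compute and a tool call to move; the robot and the scene stay as the last step left them, time stands still between calls to the robot, and variables do not carry over. Pictures are saved under pics/ and viewed, and the job is handed in when it is done.

Besides the shell and the picture viewer there is one more tool, called after ">>>" in YAML: its name, and indented under it one key for each argument. play_rows: Moves the arm, as the interface text tells. Its arguments: {"type":"object","properties":{"series":{"type":"array","items":{"type":"number"}},"jaw":{"type":"number"},"squeeze":{"type":"number"}},"required":["series"]}

```bash
mkdir -p pics; ls
python3 - <<'E'
from plant import get_state, capture
import cv2,numpy as np
s=get_state();print(s)
for n in ("scene","top","wrist"):
    c=capture(n);cv2.imwrite(f"pics/{n}0.png",c["img"]);print(n,c["K"].tolist(),np.round(c["world_from_camera"],4).tolist())
    np.savez(f"{n}0.npz",**c)
E
```

```text
pics
{'time_s': 0.0, 'joints': array([-5.91803460e+01,  2.05932933e+01,  6.36780451e-01, -1.82341409e-02,
       -7.01355704e+01, -1.65074083e+01]), 'qd': array([ 0.03349294, -0.00597081, -0.00446035,  0.02440292,  0.00631668,
       -0.04451554]), 'joint_torque': array([ 1.78894206e-03, -5.82718492e+01,  2.93050539e+01,  6.99776441e+00,
        6.57933037e-03, -1.67744938e-04]), 'tcp_pos': array([ 0.16672913, -0.65361444,  0.22563048]), 'eef_rot': array([  5.96384512,  89.90633437, 110.26988123]), 'contact_force': array([ 0.11470741, -0.98822537, -0.37899659]), 'moment': array([ 0.02046495, -0.0250527 , -0.0642353 ]), 'gripper_width': 0.08752276982081239}
scene [[478.2796909478755, 0.0, 320.92577741677366], [0.0, 478.2796909478755, 208.3783778451698], [0.0, 0.0, 1.0]] [[0.6798, 0.6132, -0.4023, 1.1652], [0.7332, -0.5802, 0.3546, -0.5954], [-0.016, -0.5361, -0.844, 1.5341], [0.0, 0.0, 0.0, 1.0]]
top [[512.1796883864312, 0.0, 311.3268328006711], [0.0, 512.1796883864312, 189.0323584272501], [0.0, 0.0, 1.0]] [[-0.001, -0.9901, 0.1401, 0.2459], [-1.0, 0.0023, 0.0089, -0.0239], [-0.0091, -0.1401, -0.9901, 2.0032], [0.0, 0.0, 0.0, 1.0]]
wrist [[345.42178887284547, 0.0, 323.9893116706753], [0.0, 345.42178887284547, 193.7249343124533], [0.0, 0.0, 1.0]] [[-0.2481, 0.9337, 0.2583, 0.0975], [0.9687, 0.2384, 0.0685, -0.6725], [0.0024, 0.2672, -0.9636, 0.3821], [0.0, 0.0, 0.0, 1.0]]
```

View pics/scene0.png

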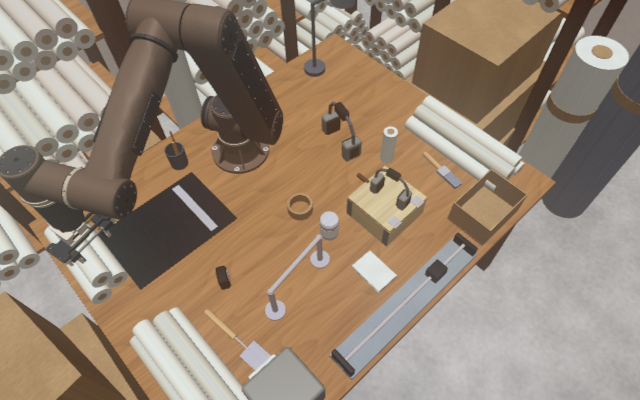

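View pics/top0.png

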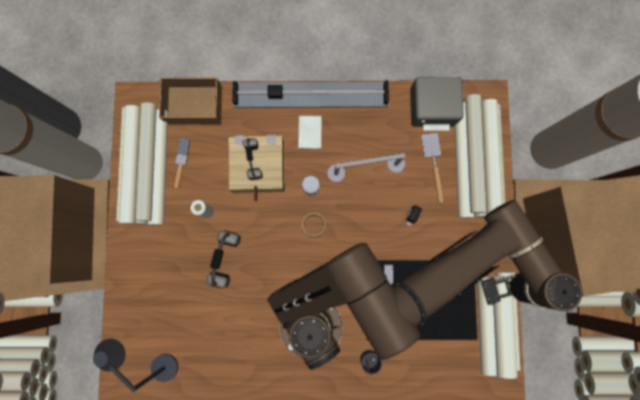

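View pics/wrist0.png

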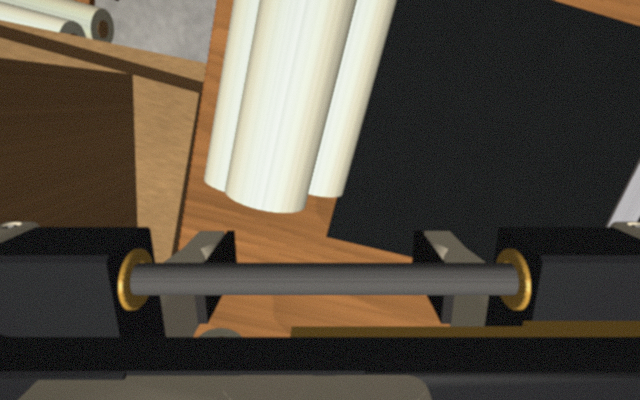

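The box with the muffs on its lid is at about (385,203) in the scene view and (256,163) in the top view. The rail's posts are at (336,172) and (397,163) in the top view. I'll enlarge these areas.

Run:
```python
import cv2
a=cv2.imread("pics/top0.png")[110:250,190:420];cv2.imwrite("pics/topz.png",cv2.resize(a,None,fx=3.4,fy=3.4,interpolation=2))
a=cv2.imread("pics/scene0.png")[150:330,250:450];cv2.imwrite("pics/scz.png",cv2.resize(a,None,fx=3.3,fy=3.3,interpolation=2))
```

```text
(no output)
```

View pics/topz.png

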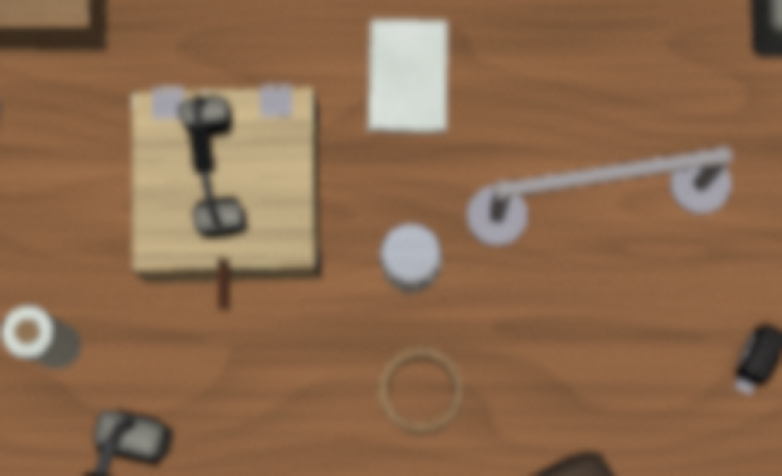

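View pics/scz.png

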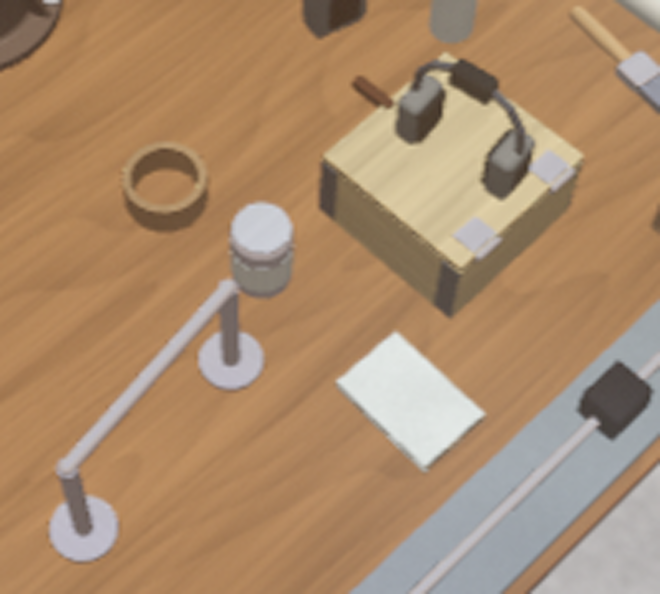

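```bash
cat > h.py <<'E'
import numpy as np,cv2
def ray(c,u,v):
    K,T=c["K"],c["world_from_camera"];d=T[:3,:3]@np.linalg.inv(K)@[u,v,1];return T[:3,3],d/np.linalg.norm(d)
def plane(c,u,v,z):
    o,d=ray(c,u,v);return o+d*(z-o[2])/d[2]
def tri(rs):
    A=np.zeros((3,3));b=np.zeros(3)
    for o,d in rs:
        P=np.eye(3)-np.outer(d,d);A+=P;b+=P@o
    p=np.linalg.solve(A,b);return p,[np.linalg.norm((np.eye(3)-np.outer(d,d))@(p-o)) for o,d in rs]
def proj(c,p):
    T=c["world_from_camera"];q=c["K"]@(T[:3,:3].T@(np.array(p)-T[:3,3]));return q[:2]/q[2]
E
python3 - <<'E'
from h import *
t=np.load("top0.npz");s=np.load("scene0.npz")
Z=lambda u,v:(190+u/3.4,110+v/3.4)
S=lambda u,v:(250+u/3.3,150+v/3.3)
P=lambda n,a,b,z:print(n,np.round(plane(t,*Z(*a),z),4),np.round(plane(s,*S(*b),z),4),[np.round(x,4) for x in tri([ray(t,*Z(*a)),ray(s,*S(*b))])])
P("pad",(203,148),(473,80),.252)
P("cupA",(205,111),(510,147),.18)
P("cupB",(220,215),(422,97),.18)
P("railA",(499,190),(230,287),.165)
P("railB",(727,155),(67,467),.165)
P("tin",(411,254),(262,232),.1)
P("tonguetip",(223,307),(357,85),.11)
P("tongueroot",(223,262),(388,103),.11)
for n,a,b in (("c1",(132,272),(325,158)),("c2",(318,270),(446,268)),("c3",(314,88),(582,158)),("c4",(132,92),(455,60))):P(n,a,b,.114)
E
```

```text
pad [0.6194 0.2069 0.252 ] [0.6208 0.209  0.252 ] [array([0.6202, 0.2078, 0.2521]), array([0.0012, 0.0012])]
cupA [0.6753 0.2149 0.18  ] [0.6745 0.2184 0.18  ] [array([0.6752, 0.2153, 0.1834]), array([0.0011, 0.0011])]
cupB [0.5621 0.1971 0.18  ] [0.5683 0.1988 0.18  ] [array([0.5646, 0.1998, 0.1744]), array([0.0025, 0.0025])]
railA [ 0.5911 -0.1002  0.165 ] [ 0.5909 -0.0983  0.165 ] [array([ 0.5912, -0.0995,  0.1666]), array([0.0007, 0.0007])]
railB [ 0.6286 -0.3454  0.165 ] [ 0.627  -0.3376  0.165 ] [array([ 0.6285, -0.3415,  0.1727]), array([0.0029, 0.0029])]
tin [ 0.5317 -0.0051  0.1   ] [ 0.5381 -0.0049  0.1   ] [array([ 0.5339, -0.0035,  0.0926]), array([0.0019, 0.0019])]
tonguetip [0.472  0.2009 0.11  ] [0.4763 0.1993 0.11  ] [array([0.4731, 0.2021, 0.104 ]), array([0.0007, 0.0007])]
tongueroot [0.5218 0.2016 0.11  ] [0.5173 0.2067 0.11  ] [array([0.5209, 0.2011, 0.1188]), array([0.0007, 0.0007])]
c1 [0.5103 0.3009 0.114 ] [0.5232 0.1027 0.114 ] [array([ 0.4895,  0.2515, -0.0275]), array([0.0822, 0.0822])]
c2 [0.5121 0.0967 0.114 ] [0.7062 0.0975 0.114 ] [array([ 0.5899,  0.1598, -0.1204]), array([0.0651, 0.0651])]
c3 [0.7166 0.1025 0.114 ] [0.7133 0.3034 0.114 ] [array([0.7251, 0.1393, 0.2839]), array([0.0683, 0.0683])]
c4 [0.7127 0.3052 0.114 ] [0.5294 0.3015 0.114 ] [array([0.6356, 0.2293, 0.3056]), array([0.05, 0.05])]
```

```bash
cat >> h.py <<'E'
from scipy.spatial.transform import Rotation as Ro
def R(st): return Ro.from_euler('xyz',st["eef_rot"],degrees=True).as_matrix()
E
python3 - <<'E'
from h import *
from plant import get_state
s=get_state();M=R(s);print(np.round(M,3))
z=M[:,2]
for sg in (1,-1):
    d=sg*np.array([-np.sin(np.radians(8.5)),np.cos(np.radians(8.5)),0])
    a=np.arctan2(np.dot(np.cross(z,d),M[:,0]),z@d);print(sg,np.degrees(a),a)
    R2=Ro.from_rotvec(a*M[:,0]).as_matrix()@M
    print(np.round(R2,3)); print(R2.T@(np.array([.62,.208,.38])-s["tcp_pos"]))
E
```

```text
[[-0.    -0.969 -0.247]
 [ 0.001 -0.247  0.969]
 [-1.     0.     0.001]]
1 5.805704676019198 0.1013286619949657
[[-0.    -0.989 -0.148]
 [ 0.001 -0.148  0.989]
 [-1.     0.     0.001]]
[-0.15331666 -0.57559772  0.7854324 ]
-1 -174.1942953239808 -3.0402639915948275
[[-0.     0.989  0.148]
 [ 0.001  0.148 -0.989]
 [-1.    -0.    -0.001]]
[-0.15331666  0.57559772 -0.7854324 ]
```

>>> play_rows:
  series: [-0.03, -0.025, 0, 0.02, -0.03, -0.025, 0, 0.02, -0.03, -0.025, 0, 0.02, -0.03, -0.025, 0, 0.02, -0.033, -0.025, 0, 0.02]
  jaw: 100
  squeeze: 25

```text
time_s: 0.57
tcp_pos: [0.2898, -0.6271, 0.3804]
eef_rot: [12.8, 89.9, 111.3]
contact_force: [0.9, -2.0, -0.6]
gripper_width: 0.0876
```

>>> play_rows:
  series: [0, -0.018, 0.0314, 0, 0, -0.018, 0.0314, 0, 0, -0.018, 0.0314, 0, 0, -0.018, 0.0314, 0, 0, -0.018, 0.0314, 0]

```text
time_s: 0.98
tcp_pos: [0.3549, -0.4576, 0.3792]
eef_rot: [30.8, 90.0, 129.4]
contact_force: [1.5, -0.9, -0.2]
gripper_width: 0.0876
```

>>> play_rows:
  series: [0, -0.018, 0.0314, 0, 0, -0.018, 0.0314, 0, 0, -0.018, 0.0314, 0, 0, -0.018, 0.0314, 0, 0, -0.018, 0.0314, 0]

```text
time_s: 1.4
tcp_pos: [0.4203, -0.2889, 0.3795]
eef_rot: [-49.4, 90.0, 49.1]
contact_force: [1.6, 0.2, -0.6]
gripper_width: 0.0874
```

>>> play_rows:
  series: [0, -0.018, 0.0314, 0, 0, -0.018, 0.0314, 0, 0, -0.018, 0.0314, 0, 0, -0.018, 0.0314, 0, 0, -0.018, 0.0314, 0]

```text
time_s: 1.82
tcp_pos: [0.4858, -0.1202, 0.3797]
eef_rot: [-67.6, 90.0, 31.0]
contact_force: [1.0, -0.5, 0.8]
gripper_width: 0.0878
```

>>> play_rows:
  series: [0, -0.018, 0.0314, 0, 0, -0.018, 0.0314, 0, 0, -0.018, 0.0314, 0, 0, -0.018, 0.0314, 0, 0, -0.018, 0.0314, 0]

```text
time_s: 2.23
tcp_pos: [0.5514, 0.0485, 0.3796]
eef_rot: [-19.9, 90.0, 78.7]
contact_force: [1.4, -1.0, 0.5]
gripper_width: 0.0873
```

>>> play_rows:
  series: [0, -0.0184, 0.0294, 0, 0, -0.0184, 0.0294, 0, 0, -0.0184, 0.0294, 0, 0, -0.0184, 0.0294, 0, 0, -0.0184, 0.0294, 0]

```text
time_s: 2.65
tcp_pos: [0.6206, 0.2075, 0.3793]
eef_rot: [93.4, 90.0, -168.0]
contact_force: [1.1, -0.2, 1.2]
gripper_width: 0.0876
```

Run:
```python
from h import *
from plant import get_state,capture
for n in ("wrist","scene"):
    c=capture(n);cv2.imwrite(f"pics/{n}1.png",c["img"]);np.savez(f"{n}1.npz",**c)
s=get_state();print(s["tcp_pos"],R(s).round(3),c["world_from_camera"].round(3))
```

```text
[0.62124242 0.20991705 0.37652656] [[-0.003 -0.988 -0.152]
 [-0.001 -0.152  0.988]
 [-1.     0.003 -0.001]] [[ 0.68   0.613 -0.402  1.165]
 [ 0.733 -0.58   0.355 -0.595]
 [-0.016 -0.536 -0.844  1.534]
 [ 0.     0.     0.     1.   ]]
```

View pics/wrist1.png

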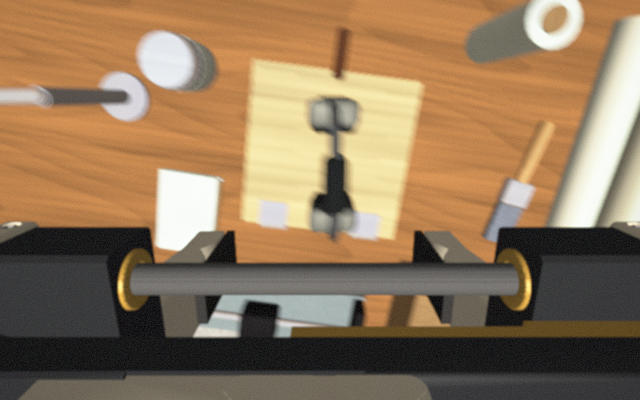

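View pics/scene1.png

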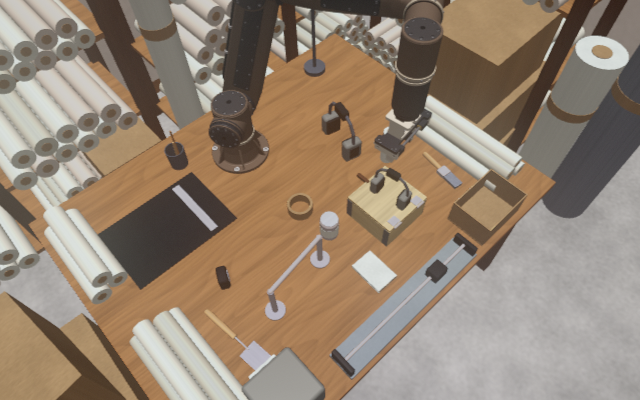

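The wrist view shows the muffs upright in the image: cups at (334,115) and (333,215), pad at (337,180), between the fingers.

Run:
```python
from h import *
w=np.load("wrist1.npz");s=np.load("scene0.npz")
a=cv2.imread("pics/wrist1.png")[0:260,220:450];cv2.imwrite("pics/wz.png",cv2.resize(a,None,fx=2.3,fy=2.3,interpolation=2))
print("pad",plane(w,337,156,.255),plane(w,336,200,.255),plane(w,337,180,.259))
print("cups",plane(w,334,115,.17),plane(w,333,217,.17))
print("tongue",plane(w,342,30,.118),plane(w,338,76,.118))
for u,v in((253,60),(422,84),(242,219),(398,240)):print("lid",plane(w,u,v,.114))
print("railA",plane(w,42,96,.173))
```

```text
pad [0.5934936  0.21346543 0.255     ] [0.63069588 0.2186513  0.255     ] [0.61249144 0.21640163 0.259     ]
cups [0.56502299 0.20889701 0.17      ] [0.67524554 0.22540973 0.17      ]
tongue [0.47496121 0.20498007 0.118     ] [0.52337837 0.20838958 0.118     ]
lid [0.5206292  0.10958187 0.114     ]
lid [0.51712004 0.30665173 0.114     ]
lid [0.71479606 0.11406161 0.114     ]
lid [0.71319291 0.31953809 0.114     ]
railA [ 0.59075577 -0.08566639  0.173     ]
```

View pics/wz.png

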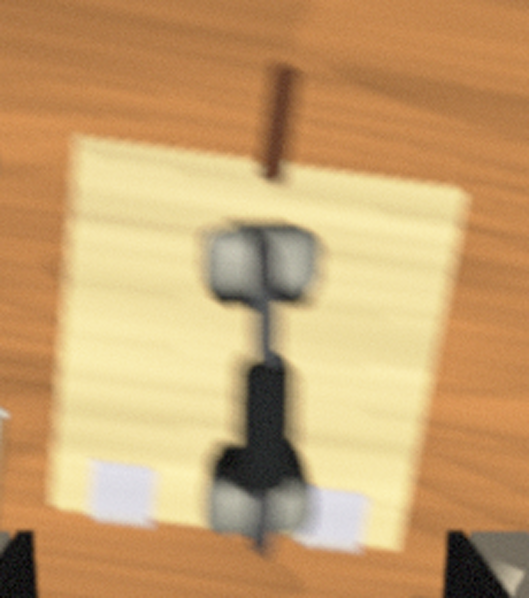

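Run:
```python
from h import *
from plant import get_state,capture
w=capture("wrist");np.savez("wrist2.npz",**w)
a=w["img"];cv2.imwrite("pics/w2.png",cv2.resize(a[0:260,220:450],None,fx=2.3,fy=2.3,interpolation=2))
print(get_state()["tcp_pos"],w["world_from_camera"].round(4)-np.load("wrist1.npz")["world_from_camera"].round(4))
```

```text
[0.62058778 0.208036   0.37724196] [[-0.0026  0.0004 -0.0029  0.0012]
 [-0.0004  0.0028 -0.0006  0.0025]
 [-0.0007 -0.003  -0.0009 -0.0025]
 [ 0.      0.      0.      0.    ]]
```

View pics/w2.png

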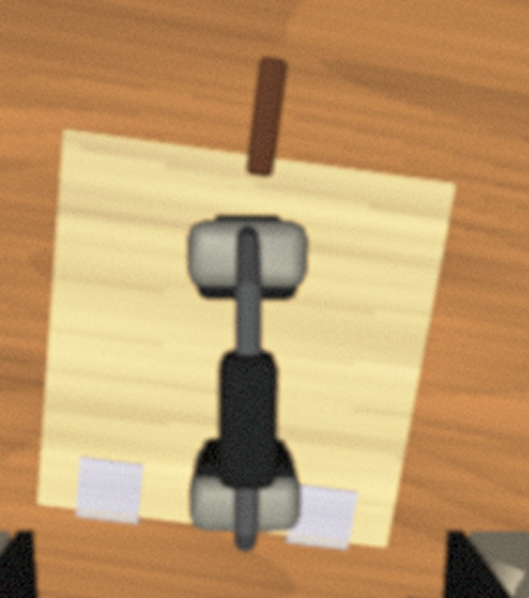

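Run:
```python
from h import *
w=np.load("wrist2.npz");Z=lambda u,v:(220+u/2.3,v/2.3)
for n,u,v,z in(("padfront",248,352,.255),("padback",248,487,.259),("cupf",248,252,.165),("cupb",246,500,.165),("tip",272,60,.1175),("root",260,174,.1175),("c",64,131,.114),("c",454,184,.114),("c",38,503,.114),("c",388,546,.114)):print(n,plane(w,*Z(u,v),z).round(4))
```

```text
padfront [0.5921 0.2078 0.255 ]
padback [0.6401 0.2153 0.259 ]
cupf [0.5607 0.2038 0.165 ]
cupb [0.6774 0.2213 0.165 ]
tip [0.4719 0.202  0.1175]
root [0.5239 0.2046 0.1175]
c [0.5186 0.1058 0.114 ]
c [0.5134 0.3016 0.114 ]
c [0.7144 0.11   0.114 ]
c [0.7098 0.3082 0.114 ]
```

>>> play_rows:
  series: [0.035, 0.0025, 0.0015, 0, 0.035, 0, 0, 0, 0.033, 0, 0, 0, 0.022, 0, 0, 0, 0.0155, 0, 0, 0]

```text
time_s: 3.22
tcp_pos: [0.6162, 0.2054, 0.2363]
eef_rot: [106.2, 89.8, -155.3]
contact_force: [-0.7, 0.5, 0.2]
gripper_width: 0.0876
```

>>> play_rows:
  series: [0, 0, 0, 0, 0, 0, 0, 0, 0, 0, 0, 0, 0, 0, 0, 0, 0, 0, 0, 0]

```text
time_s: 3.63
tcp_pos: [0.6182, 0.207, 0.2407]
eef_rot: [-68.2, 89.9, 30.3]
contact_force: [-0.7, 0.3, 0.5]
gripper_width: 0.0877
```

Run:
```python
from h import *
from plant import get_state,capture
for n in ("wrist","scene"):
    c=capture(n);cv2.imwrite(f"pics/{n}3.png",c["img"] if n=="wrist" else cv2.resize(c["img"][100:260,300:480],None,fx=3.5,fy=3.5))
print(get_state()["tcp_pos"])
```

```text
[0.61793964 0.2070393  0.2401032 ]
```

View pics/wrist3.png

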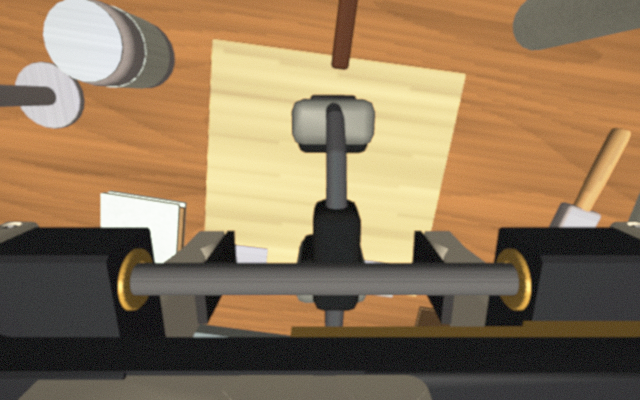

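View pics/scene3.png

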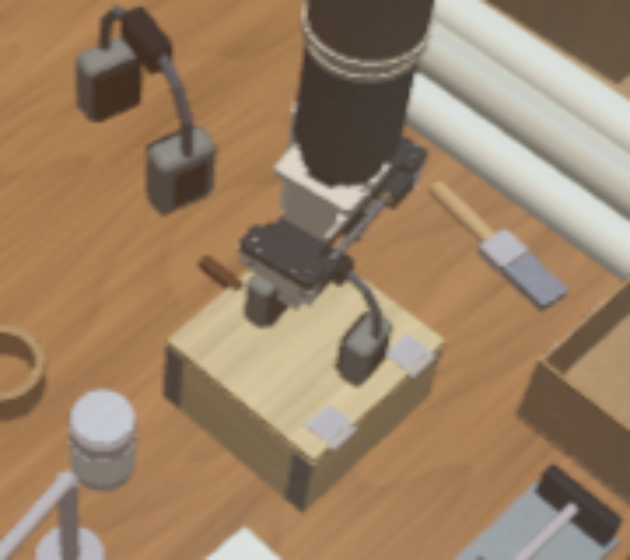

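The pad at (337,250) sits about 3 mm to the right of the finger midpoint (325). I'll correct that, then close.

>>> play_rows:
  series: [0.001, 0, 0.003, 0, 0.001, 0, 0, 0, 0.0, 0, 0, 0, 0, 0, 0, 0, 0, 0, 0, 0]
  jaw: 0
  squeeze: 25

```text
time_s: 4.15
tcp_pos: [0.6172, 0.2099, 0.237]
eef_rot: [123.4, 90.0, -138.0]
contact_force: [-1.4, 0.6, 0.3]
gripper_width: 0.0596
```

>>> play_rows:
  series: [0, 0, 0, 0, 0, 0, 0, 0, 0, 0, 0, 0, 0, 0, 0, 0, 0, 0, 0, 0]

```text
time_s: 4.57
tcp_pos: [0.6172, 0.2098, 0.2371]
eef_rot: [-24.1, 90.0, 74.5]
contact_force: [-0.2, 0.4, 0.5]
gripper_width: 0.0264
```

>>> play_rows:
  series: [0, 0, 0, 0, 0, 0, 0, 0, 0, 0, 0, 0, 0, 0, 0, 0, 0, 0, 0, 0]

```text
time_s: 4.98
tcp_pos: [0.6172, 0.2098, 0.237]
eef_rot: [90.8, 90.0, -170.6]
contact_force: [-0.7, -0.6, -0.5]
gripper_width: 0.0219
```

>>> play_rows:
  series: [-0.01, 0, 0, 0, -0.02, 0, 0, 0, -0.03, 0, 0, 0, -0.03, 0, 0, 0, -0.02, 0, 0, 0]

```text
time_s: 5.4
tcp_pos: [0.6176, 0.2097, 0.3509]
eef_rot: [-82.8, 89.8, 15.8]
contact_force: [0.5, 0.1, -1.9]
gripper_width: 0.0217
```

Run:
```python
from h import *
from plant import get_state,capture
for n in ("wrist","scene"):
    c=capture(n);cv2.imwrite(f"pics/{n}4.png",c["img"] if n=="wrist" else cv2.resize(c["img"][100:260,300:480],None,fx=3.5,fy=3.5))
    np.savez(f"{n}4.npz",**c)
s=get_state();print(s["tcp_pos"],s["contact_force"],s["moment"],R(s).round(3))
```

```text
[0.61855612 0.21009997 0.35240319] [ 0.55921969 -0.29849049 -0.98744308] [ 0.03585677 -0.13786103 -0.00888252] [[ 0.007 -0.989 -0.149]
 [ 0.003 -0.149  0.989]
 [-1.    -0.007  0.002]]
```

View pics/wrist4.png

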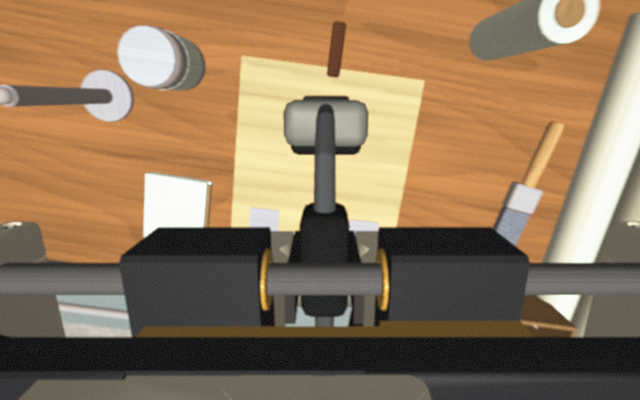

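View pics/scene4.png

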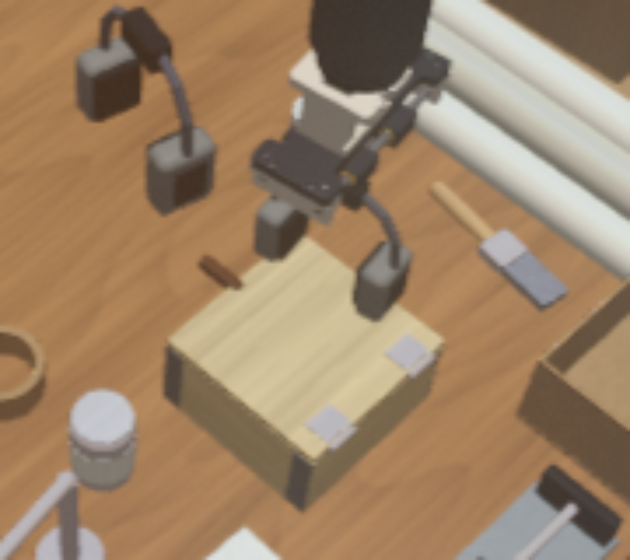

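>>> play_rows:
  series: [0, 0.002, -0.012, 0, 0, 0.005, -0.03, 0, 0, 0.006, -0.035, 0, 0, 0.006, -0.035, 0, 0, 0.006, -0.035, 0]

```text
time_s: 5.92
tcp_pos: [0.6134, 0.059, 0.3459]
eef_rot: [94.2, 89.9, -167.2]
contact_force: [-0.6, 0.4, -2.5]
gripper_width: 0.022
```

>>> play_rows:
  series: [0, 0.006, -0.035, 0, 0, 0.006, -0.035, 0, 0, 0.006, -0.035, 0, 0, 0.006, -0.035, 0, 0, 0.006, -0.035, 0]

```text
time_s: 6.33
tcp_pos: [0.6097, -0.1187, 0.3461]
eef_rot: [75.0, 89.9, 173.6]
contact_force: [1.2, 0.5, -2.9]
gripper_width: 0.022
```

>>> play_rows:
  series: [0, 0.006, -0.035, 0, 0, 0.005, -0.03, 0, 0, 0.004, -0.022, 0, 0, 0.0023, -0.0155, 0, 0, 0, 0, 0]

```text
time_s: 6.75
tcp_pos: [0.6077, -0.2239, 0.3455]
eef_rot: [83.3, 89.8, -178.3]
contact_force: [0.4, -0.7, -1.7]
gripper_width: 0.022
```

>>> play_rows:
  series: [0, 0, 0, 0, 0, 0, 0, 0, 0, 0, 0, 0, 0, 0, 0, 0, 0, 0, 0, 0]

```text
time_s: 7.17
tcp_pos: [0.6091, -0.2199, 0.3472]
eef_rot: [-73.3, 90.0, 25.4]
contact_force: [-0.3, -0.1, -1.9]
gripper_width: 0.0217
```

Run:
```python
from h import *
from plant import get_state,capture
for n in ("wrist","scene","top"):
    c=capture(n);cv2.imwrite(f"pics/{n}5.png",c["img"] if n=="wrist" else cv2.resize(c["img"][170:350,210:390],None,fx=3.3,fy=3.3))
    np.savez(f"{n}5.npz",**c)
s=get_state();print(s["tcp_pos"],s["contact_force"],s["moment"],R(s).round(3),s["gripper_width"])
```

```text
[ 0.60914196 -0.22018972  0.34717355] [-0.01510664 -0.29130579 -1.78009925] [-0.07583497 -0.01454044 -0.04468857] [[ 0.    -0.989 -0.15 ]
 [ 0.    -0.15   0.989]
 [-1.    -0.     0.   ]] 0.022011099271805182
```

View pics/wrist5.png

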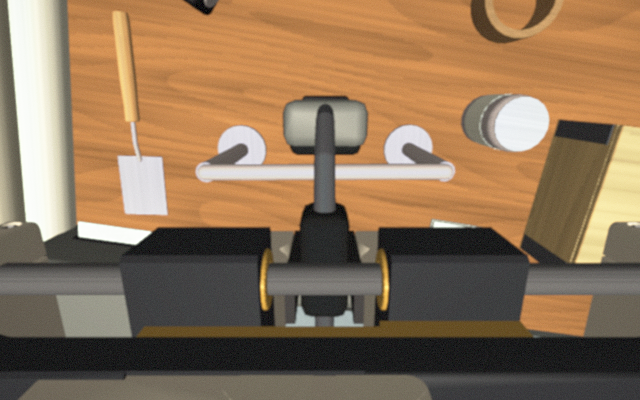

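View pics/scene5.png

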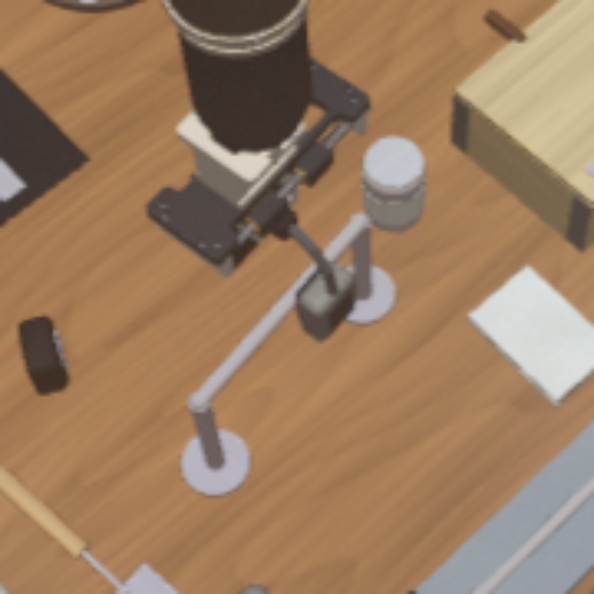

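The bar runs level in the wrist view from (205,173) to (447,171), and the headband at column 325 is near its middle.

Run:
```python
from h import *
w=np.load("wrist5.npz")
a,b=plane(w,205,172.5,.165),plane(w,447,171,.165);print(a,b,(a+b)/2,np.linalg.norm(a-b))
c=plane(w,326,125,.275);print("front cup ~",c, plane(w,326,125,.29))
```

```text
[ 0.62742267 -0.33800256  0.165     ] [ 0.58935269 -0.09915966  0.165     ] [ 0.60838768 -0.21858111  0.165     ] 0.24185791970084544
front cup ~ [ 0.55499355 -0.22754017  0.275     ] [ 0.55390549 -0.22780797  0.29      ]
```

>>> play_rows:
  series: [0.015, 0, 0, 0, 0.03, 0, 0, 0, 0.035, 0, 0, 0, 0.03, 0, 0, 0, 0.02, 0, 0, 0]

```text
time_s: 7.73
tcp_pos: [0.6077, -0.22, 0.2138]
eef_rot: [61.8, 89.8, 160.4]
contact_force: [-0.4, 0.6, -3.3]
gripper_width: 0.0213
```

>>> play_rows:
  series: [0.015, 0, 0, 0, 0.01, 0, 0, 0, 0.003, 0, 0, 0, 0, 0, 0, 0, 0, 0, 0, 0]

```text
time_s: 8.15
tcp_pos: [0.6097, -0.2208, 0.1901]
eef_rot: [-116.8, 89.9, -18.2]
contact_force: [0.2, -0.2, -0.6]
gripper_width: 0.0218
```

>>> play_rows:
  series: [0.001, 0, 0, 0, 0.001, 0, 0, 0, 0.001, 0, 0, 0, 0.001, 0, 0, 0, 0, 0, 0, 0]

```text
time_s: 8.57
tcp_pos: [0.609, -0.2207, 0.1851]
eef_rot: [-50.3, 90.0, 48.3]
contact_force: [0.2, -0.2, -2.1]
gripper_width: 0.0217
```

>>> play_rows:
  series: [0.001, 0, 0, 0, 0.001, 0, 0, 0, 0.001, 0, 0, 0, 0.001, 0, 0, 0, 0, 0, 0, 0]

```text
time_s: 8.98
tcp_pos: [0.6089, -0.2207, 0.1807]
eef_rot: [71.8, 90.0, 170.3]
contact_force: [-0.0, -0.8, -2.3]
gripper_width: 0.022
```

>>> play_rows:
  series: [0.001, 0, 0, 0, 0.001, 0, 0, 0, 0, 0, 0, 0, 0, 0, 0, 0, 0, 0, 0, 0]

```text
time_s: 9.4
tcp_pos: [0.6091, -0.2207, 0.1794]
eef_rot: [-118.1, 90.0, -19.5]
contact_force: [-1.2, 0.4, 1.6]
gripper_width: 0.0215
```

The vertical force changed sign, so the arch is resting on the bar. I'll look before letting go.

```bash
cat > look.py <<'E'
import sys
from h import *
from plant import get_state,capture
k,r=sys.argv[1],list(map(int,sys.argv[2:6]))
for n in ("wrist","scene"):
    c=capture(n);cv2.imwrite(f"pics/{n}{k}.png",c["img"] if n=="wrist" else cv2.resize(c["img"][r[0]:r[1],r[2]:r[3]],None,fx=3.3,fy=3.3))
    np.savez(f"{n}{k}.npz",**c)
s=get_state();print(s["tcp_pos"],s["contact_force"],s["moment"],s["gripper_width"],s["time_s"])
E
python3 look.py 6 170 350 210 390
```

```text
[ 0.60915466 -0.2207532   0.17939721] [-1.9929663   0.58300231  1.9201316 ] [ 0.2772669   0.36245733 -0.01498457] 0.021815547168843367 9.5
```

View pics/scene6.png

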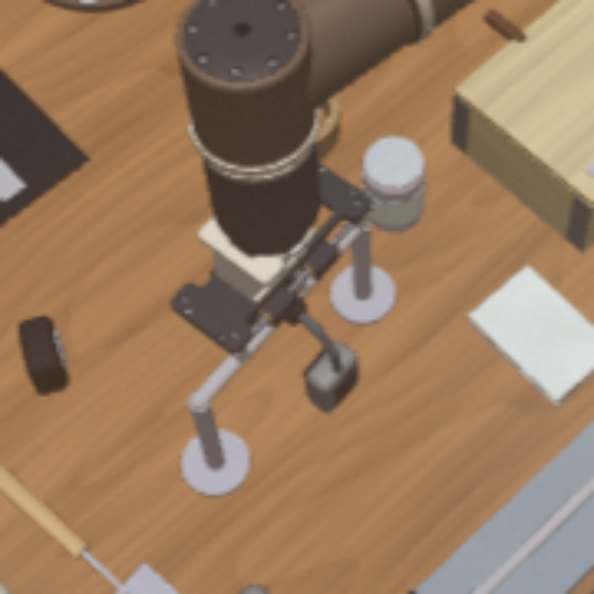

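View pics/wrist6.png

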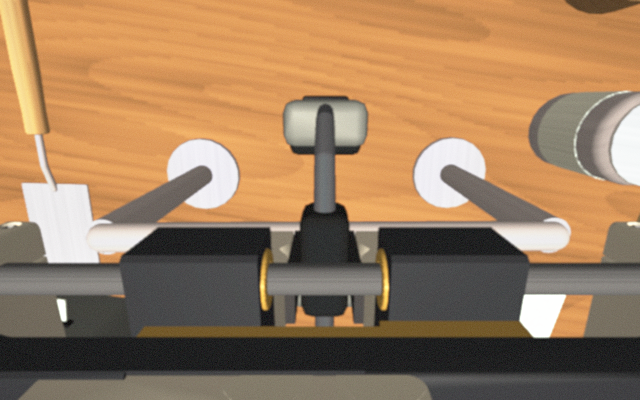

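>>> play_rows:
  series: [0, 0, 0, 0, 0, 0, 0, 0, 0, 0, 0, 0, 0, 0, 0, 0, 0, 0, 0, 0]
  jaw: 60

```text
time_s: 9.92
tcp_pos: [0.6091, -0.2207, 0.179]
eef_rot: [117.1, 90.0, -144.3]
contact_force: [-1.1, 0.0, -0.3]
gripper_width: 0.049
```

>>> play_rows:
  series: [0, 0, 0, 0, 0, 0, 0, 0, 0, 0, 0, 0, 0, 0, 0, 0, 0, 0, 0, 0]

```text
time_s: 10.33
tcp_pos: [0.6091, -0.2207, 0.1791]
eef_rot: [-69.6, 90.0, 29.0]
contact_force: [-0.1, -0.2, -0.1]
gripper_width: 0.0525
```

>>> play_rows:
  series: [-0.005, 0, 0, 0, -0.015, 0, 0, 0, -0.025, 0, 0, 0, -0.035, 0, 0, 0, -0.035, 0, 0, 0]

```text
time_s: 10.75
tcp_pos: [0.6085, -0.2207, 0.2952]
eef_rot: [80.1, 89.9, 178.7]
contact_force: [1.8, 0.1, -0.1]
gripper_width: 0.0527
```

```bash
python3 look.py 7 170 350 210 390
```

```text
[ 0.61158044 -0.22178774  0.30173534] [ 0.24147546 -0.6090623   0.11741492] [-0.06714317 -0.06497006 -0.02291957] 0.05280652900116587 10.85
```

View pics/scene7.png

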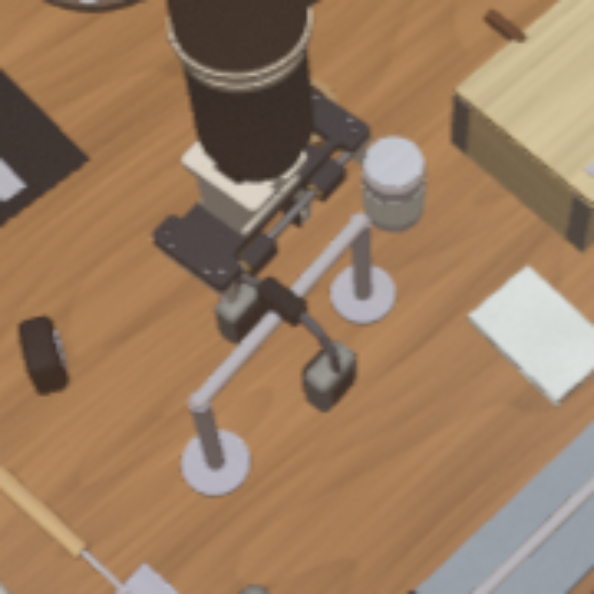

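View pics/wrist7.png

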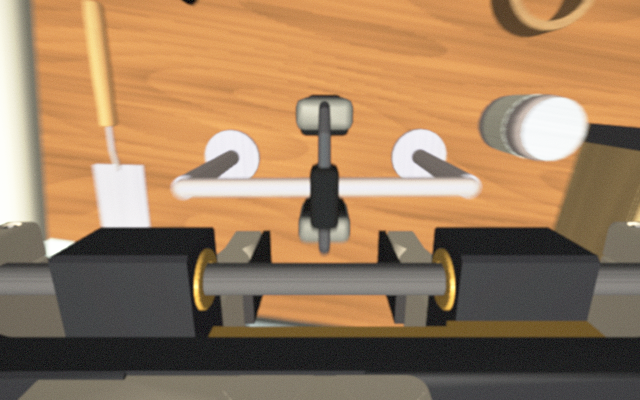

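The muffs hang astride the bar, one cup each side, pad at (323,195) in the wrist view. On to the tongue.

>>> play_rows:
  series: [0, 0, 0, 0.0254, 0, 0, 0, 0.0254, 0, 0, 0, 0.0254, 0, 0, 0, 0.0254, 0, 0, 0, 0.0254]

```text
time_s: 11.27
tcp_pos: [0.6091, -0.2207, 0.2944]
eef_rot: [-97.3, 90.0, -6.1]
contact_force: [-0.4, -0.2, 0.2]
gripper_width: 0.0526
```

>>> play_rows:
  series: [0, 0.008, 0.03, 0, 0, 0.008, 0.03, 0, 0, 0.008, 0.03, 0, 0, 0.008, 0.03, 0, 0, 0.008, 0.03, 0]

```text
time_s: 11.68
tcp_pos: [0.565, -0.0705, 0.2944]
eef_rot: [-83.2, 90.0, 8.1]
contact_force: [1.0, 0.4, 0.2]
gripper_width: 0.0528
```

>>> play_rows:
  series: [0, 0.008, 0.03, 0, 0, 0.008, 0.03, 0, 0, 0.008, 0.03, 0, 0, 0.008, 0.03, 0, 0, 0.008, 0.03, 0]

```text
time_s: 12.1
tcp_pos: [0.5216, 0.0787, 0.2946]
eef_rot: [-65.5, 89.9, 25.8]
contact_force: [0.2, -0.1, -0.3]
gripper_width: 0.0523
```

>>> play_rows:
  series: [0, 0.008, 0.03, 0, 0, 0.008, 0.03, 0, 0, 0.008, 0.03, 0, 0, 0.008, 0.025, 0, 0, 0.003, 0.0107, 0]

```text
time_s: 12.52
tcp_pos: [0.4835, 0.2048, 0.2945]
eef_rot: [-33.5, 89.9, 57.9]
contact_force: [0.4, 0.1, 0.3]
gripper_width: 0.0525
```

>>> play_rows:
  series: [0, 0, 0, 0, 0, 0, 0, 0, 0, 0, 0, 0, 0, 0, 0, 0, 0, 0, 0, 0]

```text
time_s: 12.93
tcp_pos: [0.4847, 0.2013, 0.2941]
eef_rot: [-137.7, 90.0, -46.4]
contact_force: [-0.5, -0.2, 0.5]
gripper_width: 0.0528
```

```bash
python3 look.py 8 100 280 300 480; python3 -c "
from h import *
from plant import get_state
print(R(get_state()).round(3))"
```

```text
[0.48462151 0.20155104 0.29408971] [ 0.24101899 -1.01787587 -0.33416022] [0.00152542 0.02103704 0.03008649] 0.052887107116604215 13.0333
[[ 0.    -1.    -0.022]
 [-0.    -0.022  1.   ]
 [-1.    -0.    -0.   ]]
```

View pics/wrist8.png

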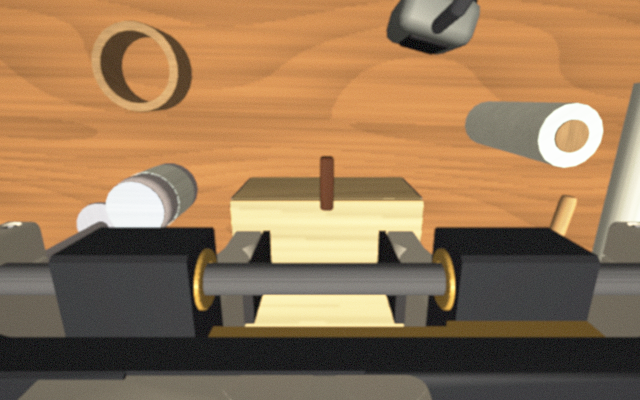

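The tongue runs from (327,157) to (327,208), centred between the jaws (mid 325).

Run:
```python
from h import *
w=np.load("wrist8.npz")
for u,v,z in((327,159,.1175),(327,208,.1175),(232,201,.114),(423,202,.114)):print(plane(w,u,v,z).round(4))
```

```text
[0.4703 0.2034 0.1175]
[0.5204 0.2047 0.1175]
[0.5162 0.108  0.114 ]
[0.5129 0.3023 0.114 ]
```

>>> play_rows:
  series: [0.03, 0, 0.0015, 0, 0.04, 0, 0, 0, 0.04, 0, 0, 0, 0.035, 0, 0, 0, 0.025, 0, 0, 0]

```text
time_s: 13.45
tcp_pos: [0.4832, 0.2024, 0.1211]
eef_rot: [121.0, 89.8, -147.8]
contact_force: [-0.6, -0.8, 1.2]
gripper_width: 0.0527
```

>>> play_rows:
  series: [0.018, 0, 0, 0, 0.01, 0, 0, 0, 0, 0, 0, 0, 0, 0, 0, 0, 0, 0, 0, 0]

```text
time_s: 13.87
tcp_pos: [0.4852, 0.2043, 0.0974]
eef_rot: [-57.6, 89.9, 33.7]
contact_force: [-0.5, -0.5, 0.7]
gripper_width: 0.0524
```

```bash
python3 look.py 9 100 280 300 480
```

```text
[0.48512946 0.20436283 0.09753041] [-0.30874321  0.52502281 -0.15150344] [-0.01446907 -0.00190243  0.06110309] 0.05282504776060546 13.9667
```

View pics/wrist9.png

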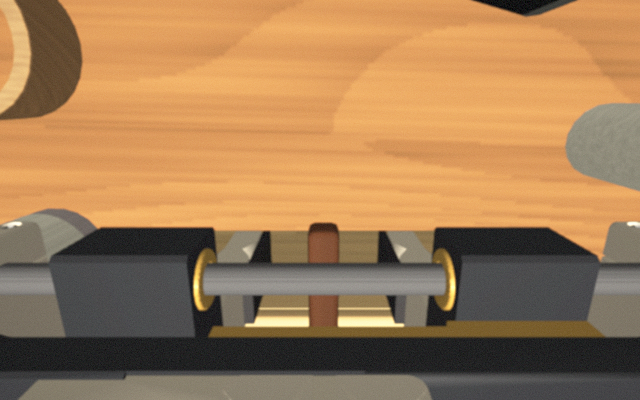

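View pics/scene9.png

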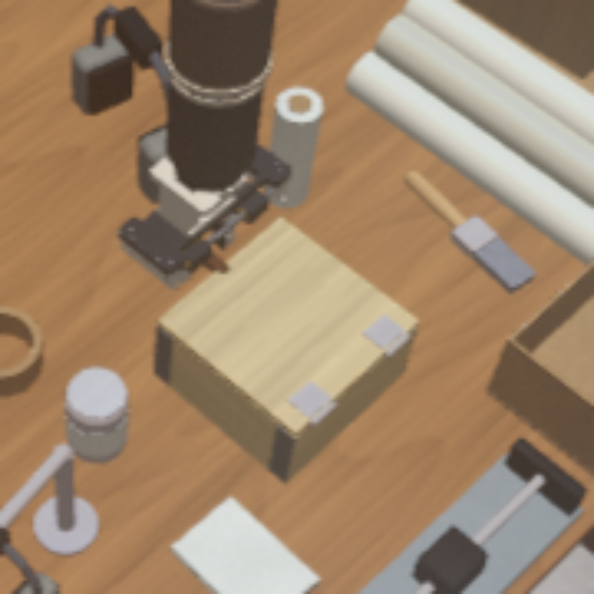

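>>> play_rows:
  series: [0.002, 0, 0, 0, 0, 0, 0, 0, 0, 0, 0, 0, 0, 0, 0, 0, 0, 0, 0, 0]
  jaw: 0
  squeeze: 25

```text
time_s: 14.38
tcp_pos: [0.4843, 0.2038, 0.0942]
eef_rot: [-46.9, 90.0, 44.4]
contact_force: [0.7, 0.3, -0.3]
gripper_width: 0.0248
```

>>> play_rows:
  series: [0, 0, 0, 0, 0, 0, 0, 0, 0, 0, 0, 0, 0, 0, 0, 0, 0, 0, 0, 0]

```text
time_s: 14.8
tcp_pos: [0.4843, 0.2038, 0.094]
eef_rot: [0.7, 90.0, 92.0]
contact_force: [0.0, 0.9, -0.2]
gripper_width: 0.0134
```

Run:
```python
from h import *
from plant import get_state
s=get_state();print(s["tcp_pos"],s["gripper_width"],s["contact_force"],R(s).round(3))
# grip point relative to hinge; tongue centre height .1095
g=np.array([s["tcp_pos"][0]-.7135,.0045]);
pts=[]
for a in np.linspace(0,50,21):
    t=np.radians(a);pts.append([g[0]*np.cos(t)+g[1]*np.sin(t),-g[0]*np.sin(t)+g[1]*np.cos(t)])
d=np.diff(pts,axis=0)
for i in range(20):print(i+1,"tx",round(-d[i,1],4),"ty",round(-d[i,0],4))
print(np.array(pts[-1])-pts[0])
```

```text
[0.48434909 0.20383608 0.09404271] 0.013428418477130001 [ 0.01094251  0.94392104 -0.15719092] [[-0.    -1.    -0.023]
 [ 0.    -0.023  1.   ]
 [-1.     0.     0.   ]]
1 tx -0.01 ty -0.0004
2 tx -0.01 ty -0.0008
3 tx -0.0099 ty -0.0013
4 tx -0.0099 ty -0.0017
5 tx -0.0098 ty -0.0021
6 tx -0.0097 ty -0.0026
7 tx -0.0095 ty -0.003
8 tx -0.0094 ty -0.0034
9 tx -0.0092 ty -0.0038
10 tx -0.0091 ty -0.0042
11 tx -0.0089 ty -0.0046
12 tx -0.0087 ty -0.005
13 tx -0.0084 ty -0.0054
14 tx -0.0082 ty -0.0057
15 tx -0.0079 ty -0.0061
16 tx -0.0077 ty -0.0064
17 tx -0.0074 ty -0.0067
18 tx -0.0071 ty -0.0071
19 tx -0.0068 ty -0.0074
20 tx -0.0064 ty -0.0076
[0.08530274 0.17393233]
```

>>> play_rows:
  series: [-0.01, -0.0004, 0, 0, -0.01, -0.0008, 0, 0, -0.0099, -0.0013, 0, 0, -0.0099, -0.0017, 0, 0, -0.0098, -0.0021, 0, 0]

```text
time_s: 15.22
tcp_pos: [0.4908, 0.204, 0.145]
eef_rot: [-41.3, 90.0, 50.0]
contact_force: [3.7, 1.8, -5.1]
gripper_width: 0.0137
```

```bash
python3 look.py 10 100 280 300 480
```

```text
[0.49101966 0.2039781  0.1454786 ] [ 0.47426125  1.58726011 -3.08258926] [ 0.27756775 -0.09789396 -0.04542973] 0.01379098298787705 15.3167
```

View pics/scene10.png

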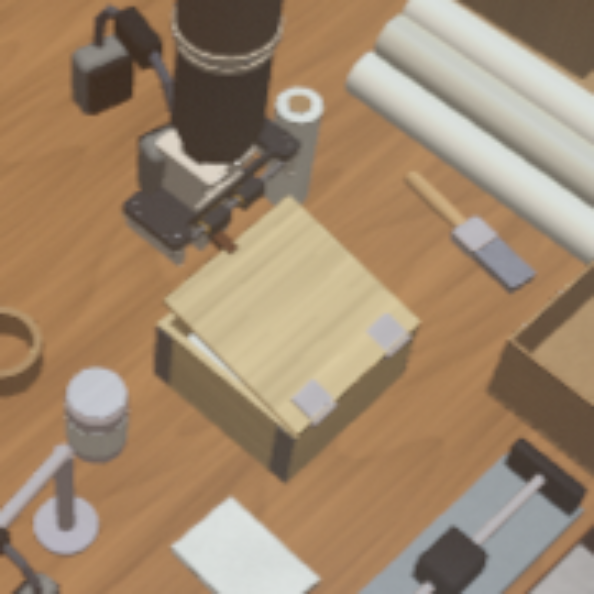

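The lid is opening with the tongue gripped, and the shortroll is not disturbed. I'll continue.

>>> play_rows:
  series: [-0.0097, -0.0026, 0, 0, -0.0095, -0.003, 0, 0, -0.0094, -0.0034, 0, 0, -0.0092, -0.0038, 0, 0, -0.0091, -0.0042, 0, 0]

```text
time_s: 15.73
tcp_pos: [0.5077, 0.2043, 0.1914]
eef_rot: [91.2, 90.0, -177.5]
contact_force: [0.6, 2.2, -5.0]
gripper_width: 0.0139
```

>>> play_rows:
  series: [-0.0089, -0.0046, 0, 0, -0.0087, -0.005, 0, 0, -0.0084, -0.0054, 0, 0, -0.0082, -0.0057, 0, 0, -0.0079, -0.0061, 0, 0]

```text
time_s: 16.15
tcp_pos: [0.5346, 0.2049, 0.2334]
eef_rot: [95.7, 90.0, -173.0]
contact_force: [-2.0, 2.9, -4.5]
gripper_width: 0.0139
```

>>> play_rows:
  series: [-0.0077, -0.0064, 0, 0, -0.0074, -0.0067, 0, 0, -0.0071, -0.0071, 0, 0, -0.0068, -0.0074, 0, 0, -0.0064, -0.0076, 0, 0]

```text
time_s: 16.57
tcp_pos: [0.5701, 0.2057, 0.2687]
eef_rot: [102.1, 90.0, -166.6]
contact_force: [-3.2, 3.4, -3.8]
gripper_width: 0.0136
```

>>> play_rows:
  series: [0, 0, 0, 0, 0, 0, 0, 0, 0, 0, 0, 0, 0, 0, 0, 0, 0, 0, 0, 0]

```text
time_s: 16.98
tcp_pos: [0.5698, 0.2057, 0.2684]
eef_rot: [-80.8, 89.9, 10.5]
contact_force: [-2.2, 2.9, 0.4]
gripper_width: 0.0138
```

```bash
python3 look.py 11 100 280 300 480; python3 -c "
from h import *
from plant import capture
c=capture('scene');cv2.imwrite('pics/sc12.png',c['img'])
c=capture('top');cv2.imwrite('pics/top12.png',c['img'][100:250,160:440].repeat(2,0).repeat(2,1));np.savez('top12.npz',**c)"
```

```text
[0.56978176 0.20566824 0.26831512] [-2.99081326  2.77796854  0.44002824] [ 0.79978979  0.57163855 -0.03947923] 0.01411550237933009 17.0833
```

View pics/scene11.png

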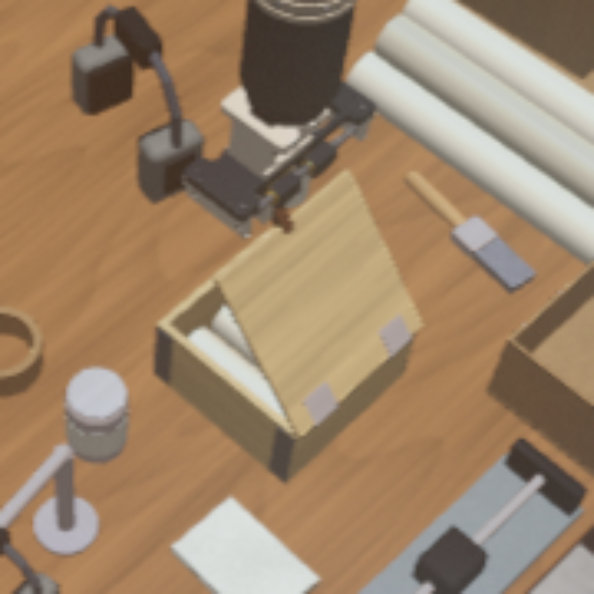

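View pics/sc12.png

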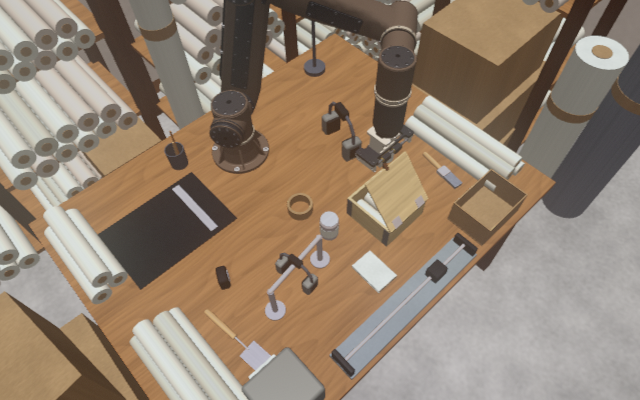

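View pics/top12.png

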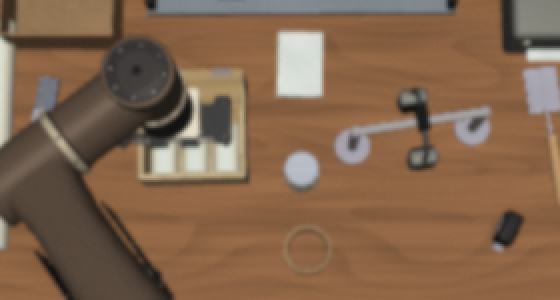

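View pics/wrist11.png

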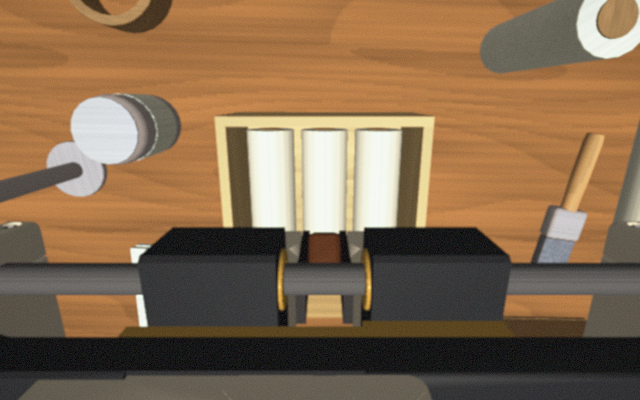

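Run:
```python
from h import *
s=np.load("scene11.npz")
S=lambda u,v:(300+u/3.3,100+v/3.3)
def yplane(c,u,v,a,b): # vertical plane through a,b (xy)
    o,d=ray(c,u,v);n=np.array([-(b-a)[1],(b-a)[0],0]);return o+d*(n@(np.r_[a,0]-o))/(n@d)
H=np.array([.714,.105])
e=np.array([np.cos(np.radians(1.2)),np.sin(np.radians(1.2))])
for (u,v),y in(((217,281),.1045),((350,171),.304)):
    a=np.array([.714,y]);p=yplane(s,*S(u,v),a,a+e)
    for off in(.009,):
        r=np.hypot(p[0]-.714,p[2]-.105);print(p.round(4),"r",r.round(4),"ang",np.degrees(np.arctan2(p[2]-.105,.714-p[0]))-np.degrees(np.arctan2(off,.2)))
# from grip
p=np.array([.5698,.2683+.0155]);print(np.degrees(np.arctan2(p[1]-.105,.7135-p[0]))-1.1)
```

```text
[0.5962 0.102  0.2683] r 0.2014 ang 51.606952142721816
[0.5921 0.3014 0.2652] r 0.2013 ang 50.15574738733958
50.111463699712715
```

>>> play_rows:
  series: [0, 0, 0, 0, 0, 0, 0, 0, 0, 0, 0, 0, 0, 0, 0, 0, 0, 0, 0, 0]

```text
time_s: 17.6
tcp_pos: [0.5696, 0.2057, 0.2682]
eef_rot: [-86.8, 90.0, 4.5]
contact_force: [-3.4, 1.2, 0.2]
gripper_width: 0.0137
```

Run:
```python
from h import *
from plant import *
s=get_state();a=capture("scene")["img"];t=capture("top");s2=get_state()
b=cv2.imread("pics/sc12.png");print(s["tcp_pos"],s2["tcp_pos"],s["gripper_width"],np.abs(s2["qd"]).max(),np.abs(a.astype(int)-b).max(2)[170:330,250:450].max())
# muffs pad
c=np.load("top12.npz");print("pad top", plane(c,160+423/2,100+113/2,.19).round(3), "cups",plane(c,160+412/2,100+98/2,.125).round(3),plane(c,160+422/2,100+157/2,.125).round(3))
print(close_job())
```

```text
[0.56963675 0.20568343 0.2682182 ] [0.56964463 0.20568011 0.26821149] 0.013727354163815922 0.07436096632725306 19
pad top [ 0.62  -0.225  0.19 ] cups [ 0.663 -0.212  0.125] [ 0.551 -0.228  0.125]
the job is handed in; nothing more can be done
None
```

The ear defenders now hang astride the rail, and the robot is holding the lid still at about 50 degrees. I handed the job in at about 17.7 s, and no verdict was given.

**Ear defenders:** I gripped them by the top pad, lowered them over the bar with one cup on each side, and let go while the lid was still shut. In the last pictures they hang upright, with the cups at x ≈ 0.663 and 0.551 and the bar at x ≈ 0.608. They sit near the middle of the bar.

**Lid:** It is held by the tongue with a 25 N grip. Three measures of the angle gave 51.6, 50.2 and 50.1 degrees, so the picture-based figures differ by about 1.5 degrees but all lie within the 6-degree limit. The arm was still in the final readings, and the last two scene pictures differed only by noise.

**Other things on the bench:** They look undisturbed in the scene and top views. I did not measure their positions.

**Disagreements:**
- The first wrist picture was taken while the arm was still settling and disagreed with the other views by about 8 mm, so I took it again.
- The wrist force reads close to zero vertically and about −3 N in x while holding. I therefore rely on the grip opening (13.7 mm on the tongue) and the pictures to say that the robot is carrying the lid.

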